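# Find the open slot of the strip dispenser with a feeler gauge

### The job

The wooden smelling-strip dispenser has three slots, but a gate hidden inside blocks some of them. Hold the feeler gauge by its handle and slide its blade gently into the slots, never forcing it where it jams, until you find one that takes it fully home, with the handle against the dispenser's front. Leave the gauge seated there standing on the table, let go of it, and do not disturb the bottles and the vial.

Things in the scene. Friction and masses are not known exactly. Their poses are not given: they have to be found in the camera images.
- feeler: loose feeler gauge, 80 g, standing on the table: black handle block 30 (x) x 22 (y) x 50 (z) mm; a steel blade sticks out of its +x face, 50 mm long, 3 thick (y), 20 tall, from 8 to 28 mm above the foot. Origin: centre of the handle's underside; x along the blade towards the tip, z up. Grasp the handle from above across its 22 mm (y), 30 mm or so up
- blade_tip (a point): middle of the end edge of the feeler blade: 65 mm ahead (x) of the handle's origin, 18 mm above its foot; axes as the feeler's
- dispenser: fixed closed wooden block, 80 (x) x 170 (y) x 45 (z) mm. Origin: centre of its underside; z up; front = -x face (x = -40), roughly towards the robot. Three upright slots 5 mm wide at y = -50, 0, +50 run in from the front, from the table up to 34 mm height. The cover starts 11 mm behind the front, so the slots show from above as notches; dark lines on the cover run over them
- slot_right (a point): centre of the mouth of the slot at y = -50 mm, in the front face, 18 mm above the table; axes as the dispenser's. All mouths are rounded: 11 mm wide at the face, 5 mm from 3 mm in
- slot_middle (a point): the same for the slot at y = 0. Any slot may be closed by a steel gate, unseen, 23 mm behind the front: the blade jams there after 23 mm. The gate yields on a spring of 2 N per mm, then stops hard 4 mm further in, and comes back; it never clears the slot
- slot_left (a point): the same for the slot at y = +50 mm. At least one slot is open, which one varies: it takes all 50 mm of blade until the handle's +x face stops on the front; the feeler's origin is then 55 mm in front (-x) of the dispenser's origin
- amber_bottle_a: small amber glass bottle with white cap, 32 mm diameter, 70 mm tall, standing upright; origin at the centre of its underside, z up. A bystander
- amber_bottle_b: small amber glass bottle with black cap, 36 mm diameter, 80 mm tall, standing upright; origin at the centre of its underside, z up. A bystander
- clear_vial: clear glass vial with black cap, 28 mm diameter, 80 mm tall, standing upright; origin at the centre of its underside, z up. A bystander
Mind the look-alikes: they are no part of the job. Of the things that look like the feeler, take the one that is farthest from the robot's base at the start.

How it is judged (in metres and radians):
On the way:
1. the blade, held by the fingers, is at least 8 mm inside one of the slots (x of blade_tip in the frame of dispenser between -0.032 and 0.03 m and y of blade_tip in the frame of dispenser between -0.06 and 0.06 m and z of blade_tip in the frame of dispenser below 0.03 m and contact force between the fingers and feeler above 1 N), for 0.1 s.
At the end, for the whole second after the job is handed in: The feeler's blade is fully home in a slot that takes it (tip at least 46 of its 50 mm behind the front face, in line with the slot within 0.12 rad), the gauge stands upright on the table (foot within 4 mm of it, tilt under 0.1 rad), at rest and released (x of blade_tip in the frame of dispenser between 0.006 and 0.014 m and y of blade_tip in the frame of dispenser between -0.06 and 0.06 m and z of blade_tip in the frame of dispenser below 0.03 m and angle between the x axis of feeler and the x axis of dispenser, either way round below 0.12 rad and angle between feeler's own z axis and vertical below 0.1 rad and height (world z) of feeler below 0.004 m and linear speed of feeler below 0.01 m/s and contact force between the fingers and feeler below 0.1 N); the robot touches nothing.
It fails at once if the feeler is pressed on the dispenser with more than 20 N (contact force between feeler and dispenser above 20 N).
It fails at once if a gripper or arm pushes on the dispenser with more than 25 N (contact force between any of the fingers, the arm and dispenser above 25 N).
It fails at once if a bottle or the vial is moved more than 20 mm or tipped (distance of any of amber_bottle_a, amber_bottle_b, clear_vial from where it was at the start of the episode above 0.02 m or angle between any of amber_bottle_a, amber_bottle_b, clear_vial's own z axis and vertical above 0.3 rad).
It also fails if it takes over 58 s, if anything falls off the work surface, if the arm or the gripper's body presses on something with over 40 N, if the wrist force passes 120 N, or if a joint passes its speed limit or range.

### The arm

A 6-joint arm with a two-finger parallel gripper is mounted at the origin on the work surface. World frame = base frame: x ahead of the robot, y to its left, z up, the work surface at z = 0. Lengths are in mm, angles in rad, forces in N, time in s.
With the tool pointing down it reaches from about 350 to 975 mm from the base axis. Payload 7.1 kg.
Tool frame: the origin (TCP) lies at the very end of the fingers, on their centre line; the grasp point (between the pads) lies 19 mm behind it; x points along the fingers, z is the direction in which the jaws open and shut, and the axes are right-handed (so a half turn about x gives the same grasp; the last joint's range is limited). The gripper opens to 88 mm and grips with 3 to 60 N. Pads are 20 mm wide; open, the fingers measure 115 mm over their backs; the gripper's body (75 mm by 178 mm) begins 61 mm behind the grasp point.
Start: joints at [1.21, 0.423, 1.63, -0, 1.089, -0.019], TCP at [209.458, 588.84, 222.675] pointing down, gripper open.
Joint ranges: [-3, 3], [-0.9, 2.11], [0.09, 2.58], [-1.31, 4.45], [0.11, 2.69], [-2.54, 2.54]. Speed limits (rad/s): [2.39, 2.39, 3.01, 3.14, 3.14, 3.14].

### API

Orientations are given as a rotation vector (axis times angle).
In Python, from workcell import * gives the robot as it stands.
- The arm moves only by the shell command python3 -m crank 'ROWS'. ROWS is JSON, a list of rows, each a list of 3 entries, a list of its own where there are three numbers: the shift along the tool's x, y, z in cm, then the turn, a rotation vector about the tool's x, y, z in degrees, then the finger opening in cm, from 0 to 8.78. In form: [[[dx, dy, dz], [rx, ry, rz], claw], ...]. A call has 1 to 5 rows; each row shifts and turns the commanded pose from where the row before left it, along the tool's axes as they then stand; what a row does not reach is not made up. A row lasts 1/8 s, in which the tool goes at most 62.5 mm and 10.7 degrees, less where a joint would pass 70% of its speed; a pose out of reach is approached as far as the arm can. A call with a gripper value outside its range is refused whole. The fingers move at their own pace and stop on an object; the grip force is fixed at half the most. Time passes only in rows, so rows that do not move let the fingers close. It gives the time, the measured TCP pose, the force and the opening at its end, in the units of the state.
- get_obs(): the state, without advancing time (a new reading comes with each control period).
- get_image(name): name is "side" or "top" or "wrist"; returns a dict with "pixels" (480x640x3 uint8, red, green, blue), "mtx" (3x3 intrinsics, pixels), "view" (4x4, takes a point from world to camera coordinates). Camera axes: x right, y down, z forward; pixel columns grow to the right and rows downward; lengths in mm; the calibration is good to about 2 mm. A picture is of the moment at which its call begins. There is no depth.
- close_job(): hands the job in, once; it reports no verdict.
The state is a dict: "t": time; "qpos": joint angles; "qvel": joint speeds; "joint_torque": joint torques, N m; "ee_pos": TCP position; "orientation": TCP orientation; "ft_force": force on the tool from outside, world axes, zero at the start; "moment": the same for the moment, N m; "width": finger opening in mm.
Only numpy, scipy, OpenCV 4.12 (cv2) and the standard library are available. Lean on these libraries where they do the work, as an engineer would, in place of code of your own. Each camera call takes 0.05 s, during which the arm holds its last target.

## Working session

There is one attempt and no reset: what is moved stays moved. The work goes in short steps, Python scripts to look and compute and a shell command to move; the robot and the scene stay as the last step left them, time stands still between calls to the robot, and variables do not carry over. Pictures are saved under pics/ and viewed, and the job is handed in when it is done.

```bash
mkdir -p pics
python3 - <<'E'
from workcell import *
import cv2
for n in("top","side"):
    d=get_image(n); cv2.imwrite(f"pics/{n}0.png",d["pixels"][:,:,::-1]); print(n,d["mtx"].tolist(),d["view"].tolist())
o=get_obs(); print(o)
E
```

```text
top [[454.774873024237, 0.0, 320.3586360148152], [0.0, 454.774873024237, 231.87595067551752], [0.0, 0.0, 1.0]] [[-0.015765390650394905, -0.9998628799081339, 0.005066935903743569, 24.97923225727233], [-0.9844172030588931, 0.014633804806493126, -0.17523875735290853, 518.3996438658834], [0.1751405800474194, -0.007750686337200306, -0.9845129273310514, 996.1371334729091], [0.0, 0.0, 0.0, 1.0]]
side [[597.6739291684185, 0.0, 306.98624709915276], [0.0, 597.6739291684185, 240.09519528619438], [0.0, 0.0, 1.0]] [[-0.9562102331396781, -0.2925216440780131, -0.009647682875087299, 484.65132041648593], [-0.20338639106208942, 0.6878215485358397, -0.6968037695797132, 140.5493536436016], [0.21046606845214003, -0.6643286875603489, -0.7171969247805257, 1068.0421201203712], [0.0, 0.0, 0.0, 1.0]]
{'t': 0.1, 'qpos': array([ 1.21001246e+00,  4.23728127e-01,  1.63056729e+00, -8.78807892e-06,
        1.08857378e+00, -1.90080761e-02]), 'qvel': array([ 2.79922746e-04, -1.42654654e-03, -1.24006388e-03,  1.82186638e-04,
       -1.74005369e-03, -1.14478626e-06]), 'joint_torque': array([ 6.09987328e-04, -5.45618069e+01, -2.74321890e+01,  6.45936141e-02,
        1.88625039e-02, -2.89281422e-05]), 'ee_pos': array([209.29325205, 588.41946319, 222.02026697]), 'orientation': array([-0.95459782,  1.35280306,  0.95340236]), 'ft_force': array([-0.2846232 , -1.28593823,  0.49322114]), 'moment': array([ 0.01584963, -0.01199282, -0.04901635]), 'width': 87.92252939406606}
```

View pics/top0.png

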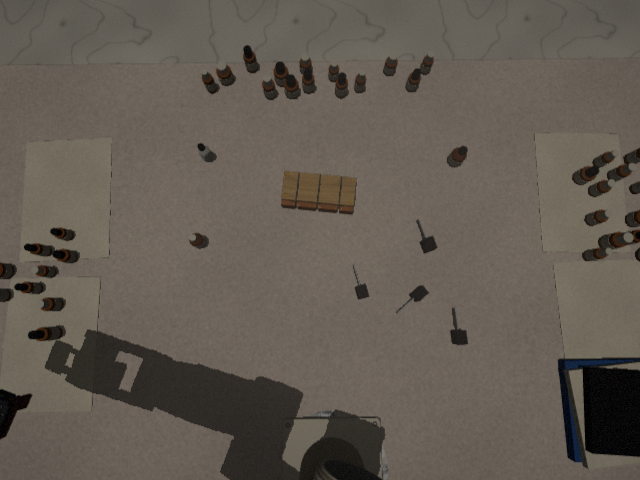

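View pics/side0.png

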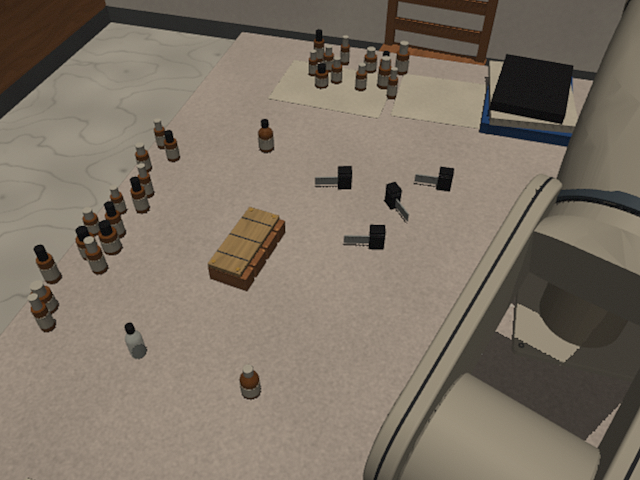

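Four black feeler-like gauges in top view: (427,243), (361,291), (418,293), (459,337). I'll measure each one's distance from the base, and the dispenser.

```bash
cat > h.py <<'E'
import numpy as np, cv2
from workcell import *
def ray(d,uv):
    V=d["view"];R=V[:3,:3];c=-R.T@V[:3,3]
    return c,R.T@np.linalg.inv(d["mtx"])@np.array([uv[0],uv[1],1.])
def onz(d,uv,z):
    c,r=ray(d,uv); return c+r*(z-c[2])/r[2]
def proj(d,p):
    q=d["view"][:3,:3]@np.asarray(p,float)+d["view"][:3,3]; q=d["mtx"]@q; return q[:2]/q[2]
E
python3 - <<'E'
from h import *
d=get_image("top");I=d["pixels"]
print("base px",proj(d,[0,0,0]))
for uv in [(427,243),(361,291),(418,293),(459,337)]:
    p=onz(d,uv,40);print(uv,p.round(),np.hypot(p[0],p[1]).round())
c=I[205:355,340:480,::-1];cv2.imwrite("pics/c1.png",cv2.resize(c,None,fx=4,fy=4,interpolation=cv2.INTER_CUBIC))
c=I[160:225,270:370,::-1];cv2.imwrite("pics/c2.png",cv2.resize(c,None,fx=8,fy=8,interpolation=cv2.INTER_CUBIC))
s=get_image("side")["pixels"][150:300,200:400,::-1];cv2.imwrite("pics/c3.png",cv2.resize(s,None,fx=4,fy=4,interpolation=cv2.INTER_CUBIC))
E
```

```text
base px [331.76261524 468.54530502]
(427, 243) [ 490. -227.   40.] 540.0
(361, 291) [383. -72.  40.] 390.0
(418, 293) [ 377. -201.   40.] 427.0
(459, 337) [ 279. -286.   40.] 400.0
```

View pics/c1.png

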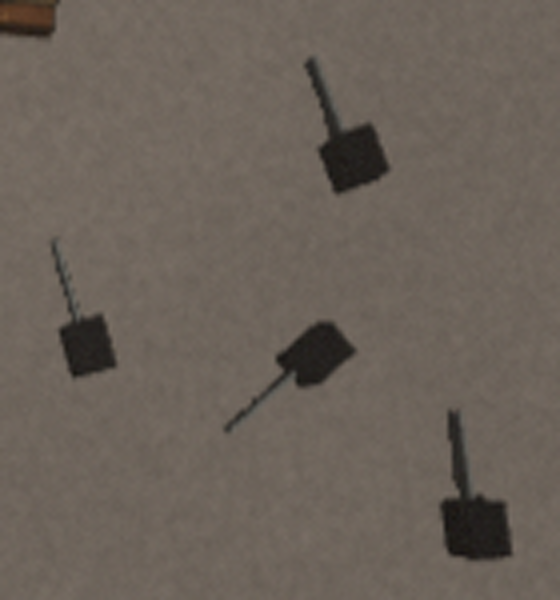

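View pics/c2.png

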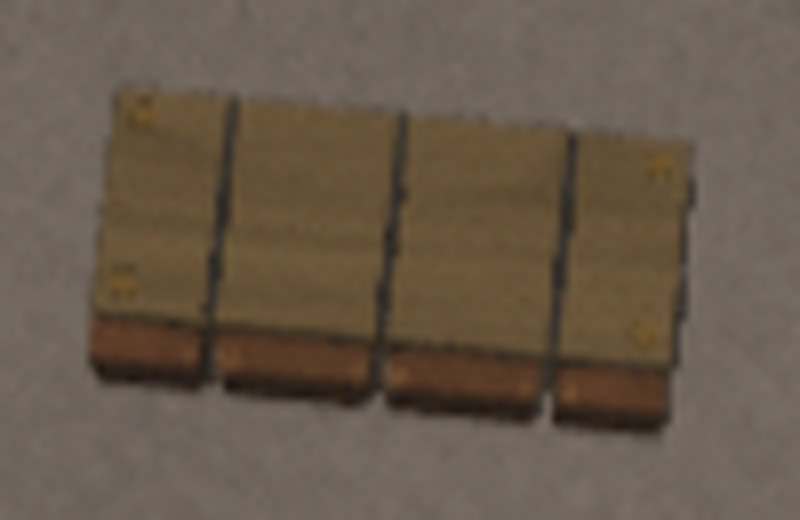

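View pics/c3.png

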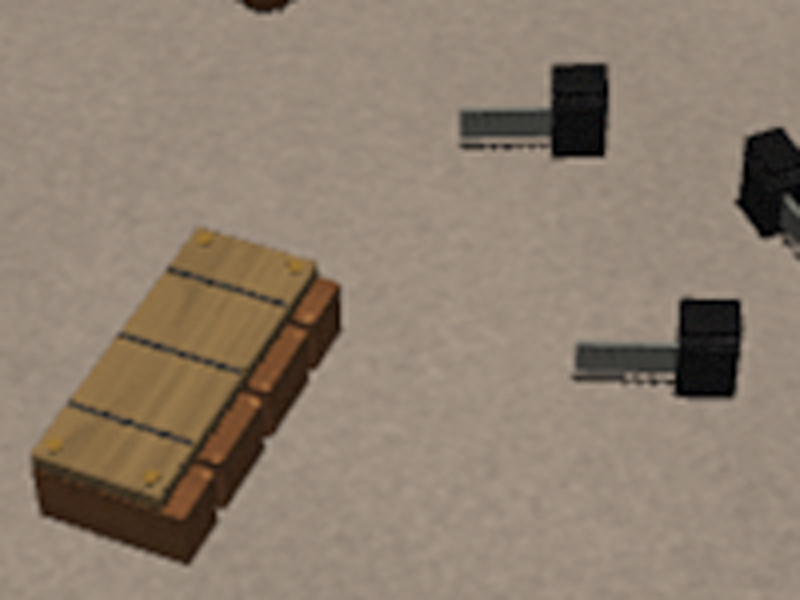

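The target is the gauge at top (427,243), 540 mm from the base (the others are 390–427 mm). It is the same one as in the side view at (344,178). The crop shows a black handle with the blade pointing up-left, towards (417,220). Next I'll measure it and the dispenser precisely.

Run:
```python
from h import *
d=get_image("top");s=get_image("side")
for n,x in(("top",d),("side",s)): print(n,"cam",ray(x,(0,0))[0].round())
T=d["pixels"].astype(int)
# cover
hsv=cv2.cvtColor(d["pixels"],cv2.COLOR_RGB2HSV)
print("hsv wood",hsv[185,310],"front",hsv[205,300],"table",hsv[230,300],"handle",hsv[245,428])
m=((hsv[...,1]>105)).astype(np.uint8); m[:160]=0;m[225:]=0;m[:,:270]=0;m[:,370:]=0
v=hsv[...,2]
c=d["pixels"][210:260,405:445,::-1];cv2.imwrite("pics/d1.png",cv2.resize(c,None,fx=12,fy=12,interpolation=cv2.INTER_NEAREST))
c=s["pixels"][155:200,305:365,::-1];cv2.imwrite("pics/d2.png",cv2.resize(c,None,fx=12,fy=12,interpolation=cv2.INTER_NEAREST))
# cover corners from crop
for uv in [(115,88),(690,142),(668,368),(95,318)]:
    print(uv,onz(d,(270+(uv[0]+.5)/8-.5,160+(uv[1]+.5)/8-.5),45).round(1))
for a,b in [((233,98),(208,370)),((404,112),(376,390)),((573,132),(547,400))]:
    P=[onz(d,(270+(u+.5)/8-.5,160+(w+.5)/8-.5),45) for u,w in(a,b)]
    print(P[0].round(1),P[1].round(1),np.degrees(np.arctan2(*(P[0]-P[1])[[1,0]])).round(2))
```

```text
top cam [ 336.   25. 1071.]
side cam [267. 755. 869.]
hsv wood [ 17 113 102] front [ 11 145  86] table [ 14  42 114] handle [15 44 35]
(115, 88) [666.3 100.2  45. ]
(690, 142) [647.5 -68.1  45. ]
(668, 368) [579.6 -59.7  45. ]
(95, 318) [597.  106.1  45. ]
[662.8  65.6  45. ] [581.   73.5  45. ] -5.48
[657.8  15.5  45. ] [574.3  24.9  45. ] -6.43
[651.  -33.9  45. ] [570.7 -24.5  45. ] -6.7
```

View pics/d1.png

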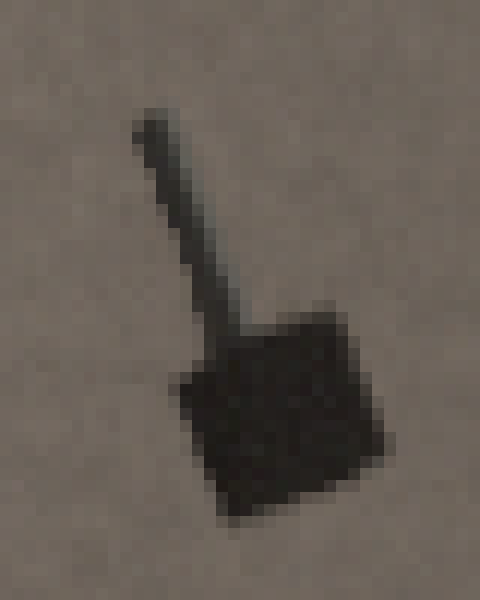

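View pics/d2.png

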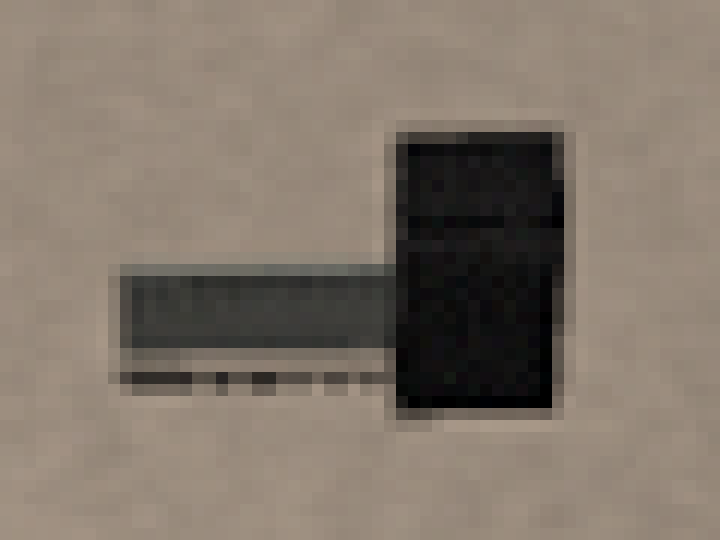

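Run:
```python
from h import *
d=get_image("top");s=get_image("side")
S=lambda u,v:(305+u/12-.5,155+v/12-.5); T=lambda u,v:(405+u/12-.5,210+v/12-.5)
print("side top face")
P=[onz(s,S(*q),50) for q in [(398,134),(558,134),(560,226),(396,226)]]
for p in P: print(p.round(1))
print("mean",np.mean(P,0).round(1), [np.linalg.norm(P[i]-P[i-1]).round(1) for i in range(4)])
print("front edge dir", np.degrees(np.arctan2(*(P[3]-P[2])[[1,0]])).round(1))
a,b=onz(s,S(120,272),28),onz(s,S(396,272),28);print("blade side",a.round(1),b.round(1),np.degrees(np.arctan2(*(a-b)[[1,0]])).round(1))
a,b=onz(d,T(166,112),28),onz(d,T(244,325),28);print("blade top",a.round(1),b.round(1),np.degrees(np.arctan2(*(a-b)[[1,0]])).round(1))
a,b=onz(d,T(346,315),50),onz(d,T(392,455),50);print("top right edge",a.round(1),b.round(1),np.degrees(np.arctan2(*(a-b)[[1,0]])).round(1))
a,b=onz(d,T(182,382),0),onz(d,T(226,522),0);print("foot left edge",a.round(1),b.round(1))
th=.4
# wrist image
w=get_image("wrist");cv2.imwrite("pics/w0.png",w["pixels"][:,:,::-1]);
V=w["view"];print("wrist cam",(-V[:3,:3].T@V[:3,3]).round(1))
from scipy.spatial.transform import Rotation as R
o=get_obs();print(o["t"],R.from_rotvec(o["orientation"]).as_matrix().round(3))
```

```text
side top face
[ 509.5 -237.9   50. ]
[ 481.7 -246.1   50. ]
[ 475.1 -220.9   50. ]
[ 503.1 -212.7   50. ]
mean [ 492.3 -229.4   50. ] [np.float64(26.0), np.float64(28.9), np.float64(26.0), np.float64(29.2)]
front edge dir 16.3
blade side [ 554.2 -211.9   28. ] [ 506.1 -226.    28. ] 16.3
blade top [ 549.5 -213.3   28. ] [ 507.1 -226.2   28. ] 16.9
top right edge [ 505.2 -240.4   50. ] [ 478.2 -247.6   50. ] 14.8
foot left edge [ 500.4 -220.     0. ] [ 472.2 -227.2    0. ]
wrist cam [144.4 610.9 383.1]
0.45 [[-0.    -0.942  0.335]
 [-0.     0.335  0.942]
 [-1.    -0.    -0.   ]]
```

View pics/w0.png

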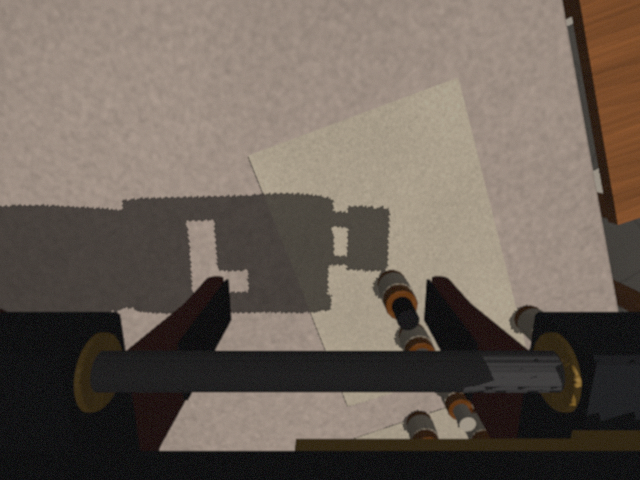

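```bash
python3 -m crank '[[[0,-3.74,-4.69],[0,0,0],8.7],[[0,-3.74,-4.69],[0,0,0],8.7],[[0,-3.74,-4.69],[0,0,0],8.7],[[0,-3.74,-4.69],[0,0,0],8.7],[[0,-3.74,-4.69],[0,0,0],8.7]]'; python3 -m crank '[[[0,-3.74,-4.69],[0,0,0],8.7],[[0,-3.74,-4.69],[0,0,0],8.7],[[0,-3.74,-4.69],[0,0,0],8.7],[[0,-3.74,-4.69],[0,0,0],8.7],[[0,-3.74,-4.69],[0,0,0],8.7]]'
python3 -m crank '[[[0,0,0],[-9,0,0],8.7],[[0,0,0],[-9,0,0],8.7],[[0,0,0],[-9,0,0],8.7],[[0,0,0],[-9,0,0],8.7],[[0,0,0],[0,0,0],8.7]]'
cat >> h.py <<'E'
from scipy.spatial.transform import Rotation as R
def delta(target,yawz=None):
    "tool-frame shift in cm to the target TCP; yaw (deg) of tool z"
    o=get_obs();M=R.from_rotvec(o["orientation"]).as_matrix()
    yz=np.degrees(np.arctan2(M[1,2],M[0,2]))
    print("t",round(o["t"],2),"pos",o["ee_pos"].round(1),"zyaw",yz.round(2),"xax",M[:,0].round(3),"F",o["ft_force"].round(1),"w",round(o["width"],1),"q",o["qpos"].round(2))
    print("shift cm",(M.T@(np.array(target)-o["ee_pos"])/10).round(2), "" if yawz is None else ("turn x deg",round(-(yawz-yz),2)))
E
python3 -c "
from h import *
delta([491,-231,150],106.3)"
```

```text
t: 1.08
ee_pos: [307.5, 303.6, 222.9]
orientation: [-0.954, 1.351, 0.954]
ft_force: [0.8, 0.2, 0.6]
width: 86.7
t: 1.7
ee_pos: [405.2, 19.7, 223.1]
orientation: [-0.954, 1.35, 0.953]
ft_force: [2.0, 0.8, -0.2]
width: 86.7
t: 2.33
ee_pos: [404.7, 21.6, 222.8]
orientation: [-1.416, 1.06, 1.416]
ft_force: [-0.6, 0.3, -0.1]
width: 87.1
t 2.33 pos [404.7  21.6 222.8] zyaw 106.33 xax [ 0.  0. -1.] F [-0.6  0.3 -0.1] w 87.1 q [ 0.02  0.09  2.09 -0.    0.96 -1.83]
shift cm [  7.29  -1.18 -26.67] ('turn x deg', np.float64(0.03))
```

```bash
python3 -m crank '[[[1.45,-0.24,-5.33],[0,0,0],8.7],[[1.45,-0.24,-5.33],[0,0,0],8.7],[[1.45,-0.24,-5.33],[0,0,0],8.7],[[1.45,-0.24,-5.33],[0,0,0],8.7],[[1.45,-0.24,-5.33],[0,0,0],8.7]]'; python3 -m crank '[[[0,0,0],[0,0,0],8.7]]'
python3 - <<'E'
from h import *
delta([491,-231,100],106.3)
w=get_image("wrist");cv2.imwrite("pics/w1.png",w["pixels"][:,:,::-1])
p=get_obs()["ee_pos"]
print("tcp px",proj(w,p),"floor under",proj(w,[p[0],p[1],50]))
e=np.array([.9598,.2807,0])
for nm,q in {"top c":[491,-231,50],"tip":np.array([491,-231,28])+65*e}.items(): print(nm,proj(w,q))
np.savez("w1.npz",**w)
E
```

```text
t: 2.95
ee_pos: [492.0, -232.4, 149.8]
orientation: [-1.414, 1.062, 1.414]
ft_force: [-0.0, 0.7, -0.4]
width: 87.4
t: 3.08
ee_pos: [492.0, -233.5, 149.1]
orientation: [-1.412, 1.064, 1.412]
ft_force: [0.1, 0.6, 0.1]
width: 87.2
t 3.08 pos [ 492.  -233.5  149.1] zyaw 106.03 xax [-0. -0. -1.] F [0.1 0.6 0.1] w 87.2 q [-0.46  0.41  1.86 -0.    0.87 -2.32]
shift cm [4.91 0.03 0.26] ('turn x deg', np.float64(-0.27))
tcp px [332.4781171 302.189872 ] floor under [330.47026153 245.06835835]
top c [331.5048576  245.02662223]
tip [331.25180263 317.16121375]
```

View pics/w1.png

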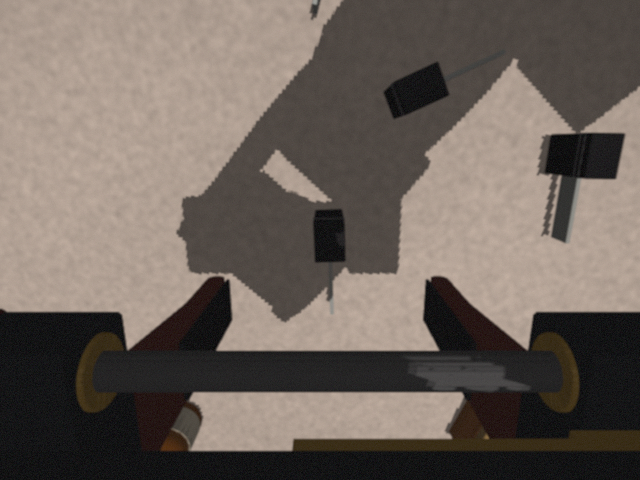

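Run:
```python
import cv2
i=cv2.imread("pics/w1.png")[195:325,285:375];cv2.imwrite("pics/w1c.png",cv2.resize(cv2.convertScaleAbs(i,alpha=1.6,beta=10),None,fx=4.5,fy=4.5,interpolation=cv2.INTER_NEAREST))
```

```text
(no output)
```

View pics/w1c.png

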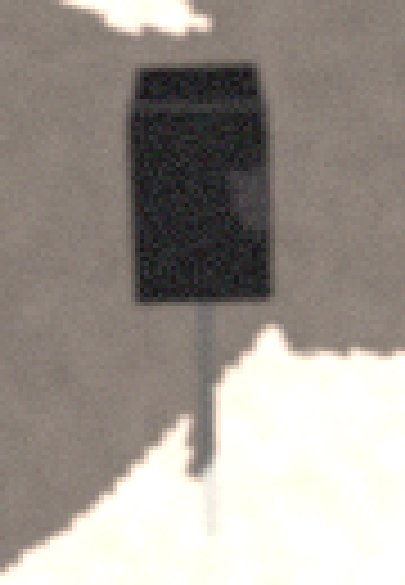

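Run:
```python
from h import *
w=np.load("w1.npz")
C=lambda u,v:(285+u/4.5-.5,195+v/4.5-.5)
P=np.array([onz(w,C(*q),50) for q in [(131,106),(266,106),(272,301),(136,301)]])
print(P.round(1),P.mean(0).round(1),[np.linalg.norm(P[i]-P[i-1]).round(1) for i in range(4)])
for a,b in((2,1),(3,0)):print("edge yaw",np.degrees(np.arctan2(*(P[a]-P[b])[[1,0]])).round(1))
a,b=onz(w,C(211,535),28),onz(w,C(204,306),28);print(a,b,np.degrees(np.arctan2(*(a-b)[[1,0]])))
m=P.mean(0);delta([m[0],m[1],80])
```

```text
[[ 476.1 -248.1   50. ]
 [ 470.4 -228.4   50. ]
 [ 499.8 -218.6   50. ]
 [ 505.7 -239.    50. ]] [ 488.  -233.5   50. ] [np.float64(31.0), np.float64(20.5), np.float64(31.0), np.float64(21.2)]
edge yaw 18.4
edge yaw 17.0
[ 550.2431101  -213.55761614   28.        ] [ 510.1309199  -226.48547247   28.        ] 17.863739624869215
t 3.12 pos [ 491.2 -231.7  149.4] zyaw 106.11 xax [-0.001  0.001 -1.   ] F [ 0.  -0.1 -0.2] w 87.1 q [-0.46  0.4   1.86  0.    0.87 -2.31]
shift cm [ 6.94  0.35 -0.09]
```

```bash
python3 -m crank '[[[2.5,0.2,-0.07],[-1.2,0,0],8.7],[[3,0,0],[0,0,0],8.7],[[3,0,0],[0,0,0],8.7],[[3,0,0],[0,0,0],8.7],[[2.2,0,0],[0,0,0],8.7]]'; python3 -m crank '[[[0,0,0],[0,0,0],8.7],[[0,0,0],[0,0,0],1],[[0,0,0],[0,0,0],1],[[0,0,0],[0,0,0],1],[[0,0,0],[0,0,0],1]]';python3 -m crank '[[[0,0,0],[0,0,0],1],[[0,0,0],[0,0,0],1],[[0,0,0],[0,0,0],1]]'
python3 - <<'E'
from h import *
delta([0,0,0])
for n in("wrist","top"):
  w=get_image(n);i=w["pixels"][:,:,::-1];np.savez(n+"2.npz",**w)
  cv2.imwrite(f"pics/{n}2.png",i)
E
```

```text
t: 3.75
ee_pos: [489.2, -230.3, 12.6]
orientation: [-1.43, 1.048, 1.432]
ft_force: [0.5, -0.2, -0.1]
width: 87.1
t: 4.38
ee_pos: [489.9, -232.0, 13.6]
orientation: [-1.432, 1.048, 1.431]
ft_force: [-0.4, 0.4, -0.8]
width: 50.4
t: 4.75
ee_pos: [489.7, -231.9, 13.1]
orientation: [-1.432, 1.048, 1.432]
ft_force: [0.2, 0.3, 0.5]
width: 21.9
t 4.75 pos [ 489.7 -231.9   13.1] zyaw 107.61 xax [-0. -0. -1.] F [0.2 0.3 0.5] w 21.9 q [-0.46  0.63  1.91 -0.    0.6  -2.34]
shift cm [ 1.31 39.66 36.92]
```

View pics/wrist2.png

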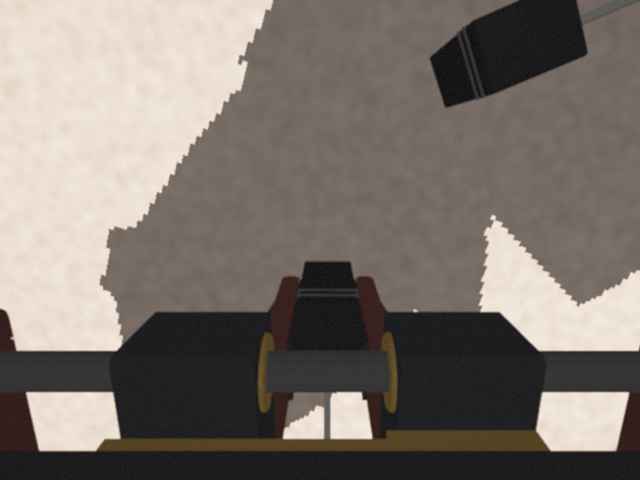

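```bash
python3 -m crank '[[[-2,0,0],[0,0,0],1],[[-2,0,0],[0,0,0],1],[[-2,0,0],[0,0,0],1],[[0,-1.05,3.44],[0,0,0],1],[[0,-1.05,3.44],[0,0,0],1]]'; python3 -m crank '[[[0,-1.05,3.44],[0,0,0],1],[[0,-1.05,3.44],[0,0,0],1],[[0,-1.05,3.44],[0,0,0],1],[[0,-1.05,3.44],[0,0,0],1],[[0,0,0],[6,0,0],1]]';python3 -m crank '[[[0,0,0],[6,0,0],1],[[0,0,0],[6,0,0],1],[[0,0,0],[6,0,0],1],[[0,0,0],[0,0,0],1]]'
python3 - <<'E'
from h import *
delta([487.4,-16,15.5],83.8)
for n in("wrist","top","side"):
  w=get_image(n);i=w["pixels"][:,:,::-1];np.savez(n+"3.npz",**w)
  cv2.imwrite(f"pics/{n}3.png",i)
E
```

```text
t: 5.48
ee_pos: [488.9, -159.5, 73.4]
orientation: [-1.432, 1.048, 1.431]
ft_force: [0.6, -0.3, -0.7]
width: 21.9
t: 6.1
ee_pos: [486.9, -14.0, 73.1]
orientation: [-1.357, 1.106, 1.358]
ft_force: [0.2, -0.8, -0.5]
width: 21.9
t: 6.6
ee_pos: [487.2, -16.0, 73.1]
orientation: [-1.127, 1.26, 1.128]
ft_force: [0.5, -0.6, -0.3]
width: 22.0
t 6.6 pos [487.2 -16.   73.1] zyaw 83.67 xax [-0.  0. -1.] F [ 0.5 -0.6 -0.3] w 22.0 q [-0.06  0.47  2.02  0.    0.65 -1.52]
shift cm [ 5.76 -0.02  0.01] ('turn x deg', np.float64(-0.13))
```

View pics/wrist3.png

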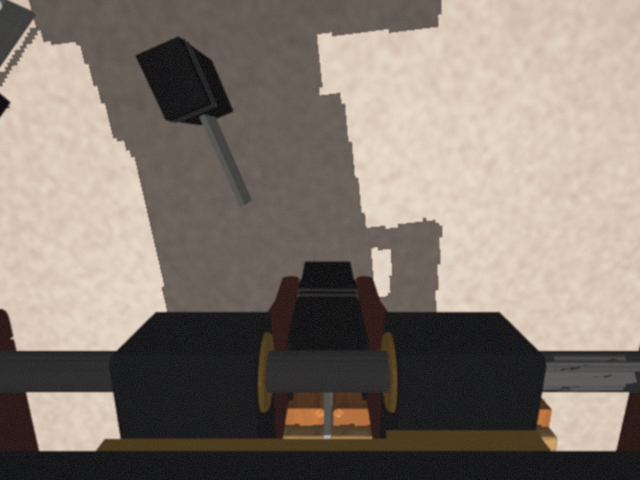

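View pics/top3.png

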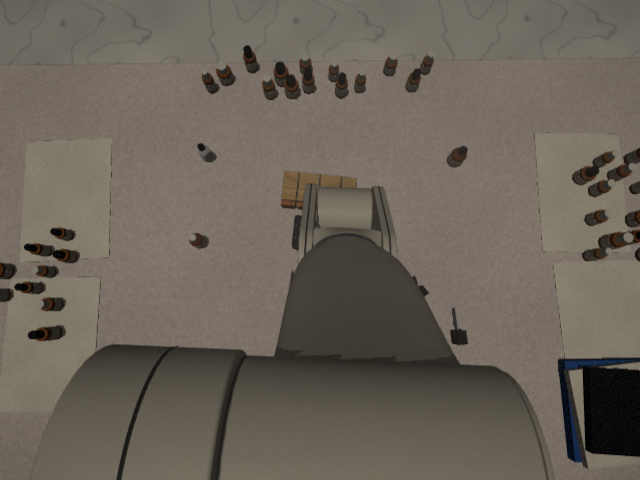

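View pics/side3.png

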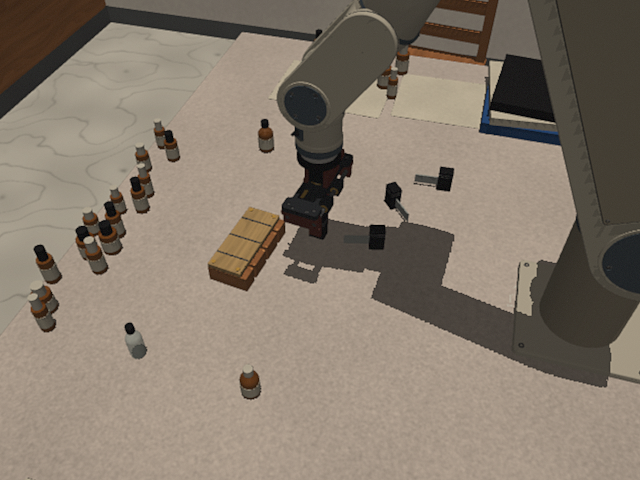

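Run:
```python
from h import *
i=cv2.imread("pics/wrist3.png")[385:445,270:390];cv2.imwrite("pics/w3c.png",cv2.resize(i,None,fx=6,fy=6,interpolation=cv2.INTER_NEAREST))
w=np.load("wrist3.npz")
ex=np.array([.9942,-.108,0]);ey=np.array([.108,.9942,0]);O=np.array([617.1,20.2,0])
for x,y,z in [(-40,-50,34),(-40,-50,45),(-29,-50,45),(-40,-60,45),(-40,-40,45)]: print(x,y,z,proj(w,O+ex*x+ey*y+[0,0,z]).round(1))
p=np.array([487.2,-16,0]);
for z in (68,88): print("blade tip pred",proj(w,p+65*np.array([.994,-.11,0])+[0,0,z-2]).round(1),proj(w,p+30*np.array([.994,-.11,0])+[0,0,z-2]).round(1))
```

```text
-40 -50 34 [328.5 408. ]
-40 -50 45 [328.6 420.8]
-29 -50 45 [328.6 437. ]
-40 -60 45 [311.2 420.8]
-40 -40 45 [346.1 420.8]
blade tip pred [328.5 415.6] [328.6 353.8]
blade tip pred [328.7 445.6] [328.8 378.2]
```

View pics/w3c.png

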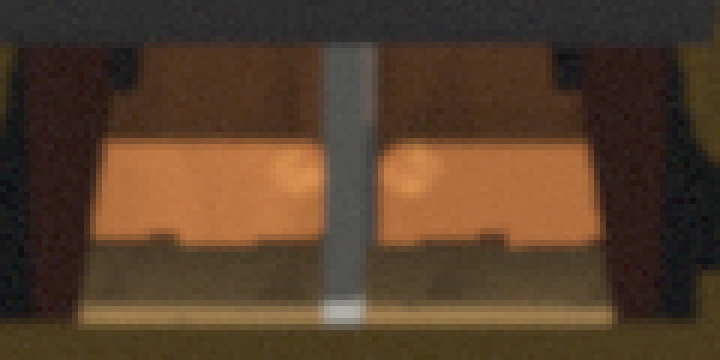

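Wrist view: the blade, at column 328, sits over the right-slot notch, whose rounded lips are symmetric about column 329. The front edge is at row 408, as predicted. I'll lower it and feel my way in.

```bash
python3 -m crank '[[[2,0,0],[0,0,0],1],[[2,0,0.02],[0,0,0],1],[[1.2,0,0.02],[0,0,0],1],[[0.56,0,0],[0,0,0],1],[[0,0,0],[0,0,0],1]]'; python3 -m crank '[[[0,-0.4,0],[0,0,0],1],[[0,-0.4,0],[0,0,0],1],[[0,-0.4,0],[0,0,0],1],[[0,0,0],[0,0,0],1]]';python3 -m crank '[[[0,-0.3,0],[0,0,0],1],[[0,-0.2,0],[0,0,0],1],[[0,0,0],[0,0,0],1]]';python3 -m crank '[[[0,-0.2,0],[0,0,0],1],[[0,-0.2,0],[0,0,0],1],[[0,0,0],[0,0,0],1]]'
python3 - <<'E'
from h import *
delta([487.4,-16,15.5],83.8)
w=get_image("wrist");i=w["pixels"][:,:,::-1]
cv2.imwrite(f"pics/wrist4.png",cv2.resize(i[385:445,270:390],None,fx=6,fy=6,interpolation=cv2.INTER_NEAREST))
E
```

```text
t: 7.38
ee_pos: [487.3, -15.7, 15.5]
orientation: [-1.127, 1.26, 1.127]
ft_force: [0.7, 1.0, -0.8]
width: 21.7
t: 7.88
ee_pos: [499.9, -17.1, 15.8]
orientation: [-1.127, 1.259, 1.126]
ft_force: [0.1, 0.2, -1.4]
width: 22.0
t: 8.25
ee_pos: [504.4, -17.6, 15.6]
orientation: [-1.127, 1.26, 1.127]
ft_force: [0.5, 0.1, -0.9]
width: 21.9
t: 8.62
ee_pos: [508.5, -18.0, 15.6]
orientation: [-1.127, 1.26, 1.127]
ft_force: [1.0, -0.0, -1.3]
width: 21.8
t 8.62 pos [508.5 -18.   15.6] zyaw 83.62 xax [ 0. -0. -1.] F [ 1.  -0.  -1.3] w 21.8 q [-0.06  0.6   1.98 -0.    0.56 -1.52]
shift cm [ 0.01  2.12 -0.03] ('turn x deg', np.float64(-0.18))
```

View pics/wrist4.png

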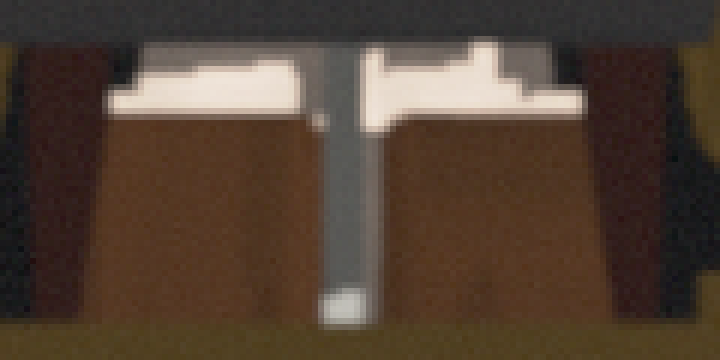

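```bash
python3 -m crank '[[[0,-0.2,0.05],[0,0,0],1],[[0,-0.2,0],[0,0,0],1],[[0,0,0],[0,0,0],1]]'; python3 -m crank '[[[0,-0.2,0],[0,0,0],1],[[0,-0.2,0],[0,0,0],1],[[0,0,0],[0,0,0],1]]';python3 -m crank '[[[0,-0.2,0],[0,0,0],1],[[0,-0.2,0],[0,0,0],1],[[0,0,0],[0,0,0],1]]'
```

```text
t: 9.05
ee_pos: [512.5, -18.0, 15.6]
orientation: [-1.127, 1.26, 1.127]
ft_force: [0.5, -0.1, -1.0]
width: 21.8
t: 9.43
ee_pos: [516.5, -18.5, 15.6]
orientation: [-1.127, 1.26, 1.127]
ft_force: [0.1, -0.1, -2.1]
width: 21.9
t: 9.8
ee_pos: [520.4, -18.9, 15.6]
orientation: [-1.127, 1.26, 1.127]
ft_force: [0.3, -0.5, -0.7]
width: 21.7
```

Free so far, about 12 mm in. The gate would be near x≈531, so I'll go in finer steps.

```bash
python3 -m crank '[[[0,-0.2,0],[0,0,0],1],[[0,-0.2,0],[0,0,0],1],[[0,0,0],[0,0,0],1]]'; python3 -m crank '[[[0,-0.2,0],[0,0,0],1],[[0,0,0],[0,0,0],1]]';python3 -m crank '[[[0,-0.2,0],[0,0,0],1],[[0,0,0],[0,0,0],1]]';python3 -m crank '[[[0,-0.15,0],[0,0,0],1],[[0,0,0],[0,0,0],1]]';python3 -m crank '[[[0,-0.15,0],[0,0,0],1],[[0,0,0],[0,0,0],1]]'
```

```text
t: 10.18
ee_pos: [524.4, -19.3, 15.6]
orientation: [-1.127, 1.26, 1.127]
ft_force: [0.5, 0.7, -0.3]
width: 21.4
t: 10.42
ee_pos: [526.4, -19.5, 15.6]
orientation: [-1.127, 1.26, 1.127]
ft_force: [-1.0, 0.0, -0.8]
width: 21.8
t: 10.68
ee_pos: [528.4, -19.7, 15.6]
orientation: [-1.127, 1.26, 1.127]
ft_force: [-0.1, -0.2, -0.5]
width: 21.8
t: 10.92
ee_pos: [529.8, -19.9, 15.6]
orientation: [-1.127, 1.26, 1.127]
ft_force: [0.1, -0.1, -1.4]
width: 21.6
t: 11.18
ee_pos: [531.3, -20.1, 15.6]
orientation: [-1.127, 1.26, 1.127]
ft_force: [0.3, 0.2, -0.9]
width: 22.2
```

```bash
python3 -m crank '[[[0,-0.15,0],[0,0,0],1],[[0,0,0],[0,0,0],1]]';python3 -m crank '[[[0,-0.15,0],[0,0,0],1],[[0,0,0],[0,0,0],1]]';python3 -m crank '[[[0,-0.15,0],[0,0,0],1],[[0,0,0],[0,0,0],1]]'
```

```text
t: 11.42
ee_pos: [532.4, -20.2, 15.5]
orientation: [-1.126, 1.26, 1.127]
ft_force: [-1.1, 0.4, -0.8]
width: 22.1
t: 11.68
ee_pos: [533.5, -20.4, 15.4]
orientation: [-1.126, 1.261, 1.128]
ft_force: [-2.8, 0.3, 0.5]
width: 21.8
t: 11.92
ee_pos: [534.7, -20.5, 15.4]
orientation: [-1.126, 1.261, 1.128]
ft_force: [-5.1, 0.7, 1.8]
width: 21.9
```

The force climbs at about 2 N/mm beyond x≈532, so the right slot is gated. I'll withdraw and move to the middle slot.

```bash
python3 -m crank '[[[0,0.4,0],[0,0,0],1],[[0,0.8,0],[0,0,0],1],[[0,1.0,0],[0,0,0],1],[[0,1.0,0],[0,0,0],1],[[0,0.9,0],[0,0,0],1]]'; python3 -m crank '[[[0,0,1.0],[0,0,0],1],[[0,0,1.5],[0,0,0],1],[[0,0,1.5],[0,0,0],1],[[0,0,1],[0,0,0],1],[[0,0,0],[0,0,0],1]]'
python3 - <<'E'
from h import *
ex=np.array([.9942,-.108,0]);ey=np.array([.108,.9942,0]);O=np.array([617.1,20.2,0])
p=O-117*ex;delta([p[0],p[1],15.5],83.8)
w=get_image("wrist");i=w["pixels"][:,:,::-1]
print(proj(w,O-40*ex),proj(w,O-40*ex+[0,0,34]))
cv2.imwrite(f"pics/wrist5.png",cv2.resize(i[385:445,270:390],None,fx=6,fy=6,interpolation=cv2.INTER_NEAREST))
E
```

```text
t: 12.55
ee_pos: [494.1, -15.9, 15.6]
orientation: [-1.127, 1.26, 1.127]
ft_force: [-0.5, -0.6, -1.2]
width: 22.2
t: 13.18
ee_pos: [500.6, 34.7, 15.6]
orientation: [-1.128, 1.259, 1.128]
ft_force: [-0.2, -0.2, -1.0]
width: 21.7
t 13.18 pos [500.6  34.7  15.6] zyaw 83.72 xax [ 0. -0. -1.] F [-0.2 -0.2 -1. ] w 21.7 q [ 0.05  0.59  2.   -0.    0.55 -1.42]
shift cm [ 0.01 -0.03 -0.18] ('turn x deg', np.float64(-0.08))
[325.12258056 424.46472199] [324.80009951 477.67050208]
```

View pics/wrist5.png

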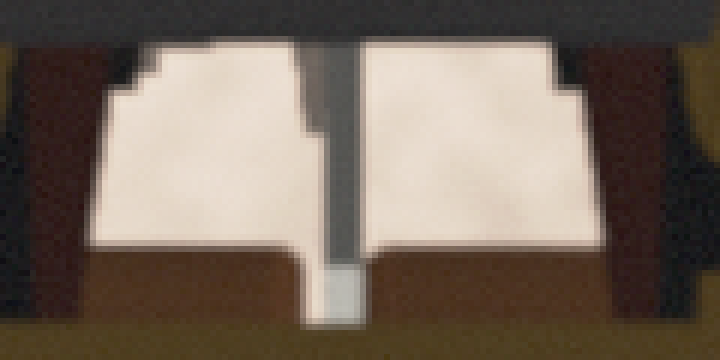

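Middle mouth centre is at about crop column 336, and the blade is at 345, so it's about 1 mm too far to +y. I'll shift by -1.2 mm and probe.

```bash
python3 -m crank '[[[0,-0.3,-0.12],[0,0,0],1],[[0,-0.4,0],[0,0,0],1],[[0,-0.3,0],[0,0,0],1],[[0,0,0],[0,0,0],1]]'; python3 -m crank '[[[0,-0.2,0],[0,0,0],1],[[0,-0.2,0],[0,0,0],1],[[0,0,0],[0,0,0],1]]';python3 -m crank '[[[0,-0.2,0],[0,0,0],1],[[0,-0.2,0],[0,0,0],1],[[0,0,0],[0,0,0],1]]';python3 -m crank '[[[0,-0.2,0],[0,0,0],1],[[0,-0.2,0],[0,0,0],1],[[0,0,0],[0,0,0],1]]'
```

```text
t: 13.72
ee_pos: [510.6, 31.1, 15.6]
orientation: [-1.127, 1.26, 1.126]
ft_force: [-0.3, -0.0, -0.5]
width: 21.7
t: 14.1
ee_pos: [514.4, 30.9, 15.6]
orientation: [-1.127, 1.26, 1.127]
ft_force: [-0.5, 0.5, -1.3]
width: 21.8
t: 14.48
ee_pos: [517.5, 30.7, 15.3]
orientation: [-1.126, 1.261, 1.128]
ft_force: [-2.2, 3.8, -1.0]
width: 22.0
t: 14.85
ee_pos: [522.1, 30.3, 15.5]
orientation: [-1.127, 1.26, 1.127]
ft_force: [-1.8, 4.8, -1.6]
width: 21.6
```

```bash
python3 -m crank '[[[0,0,0.08],[0,0,0],1],[[0,0,0],[0,0,0],1]]'; python3 -m crank '[[[0,0,0.05],[0,0,0],1],[[0,0,0],[0,0,0],1]]'
python3 - <<'E'
from h import *
delta([522,30.3,15.5],83.8)
w=get_image("wrist");i=w["pixels"][:,:,::-1]
cv2.imwrite(f"pics/wrist6.png",cv2.resize(i[385:445,270:390],None,fx=6,fy=6,interpolation=cv2.INTER_NEAREST))
E
```

```text
t: 15.1
ee_pos: [522.9, 30.6, 15.8]
orientation: [-1.127, 1.259, 1.126]
ft_force: [-0.5, 0.9, -1.1]
width: 21.7
t: 15.35
ee_pos: [522.5, 31.2, 15.7]
orientation: [-1.127, 1.26, 1.126]
ft_force: [-0.4, -0.2, 0.4]
width: 22.0
t 15.35 pos [522.5  31.2  15.7] zyaw 83.61 xax [ 0. -0. -1.] F [-0.4 -0.2  0.4] w 22.0 q [ 0.04  0.61  1.95 -0.    0.58 -1.42]
shift cm [ 0.02  0.04 -0.1 ] ('turn x deg', np.float64(-0.19))
```

View pics/wrist6.png

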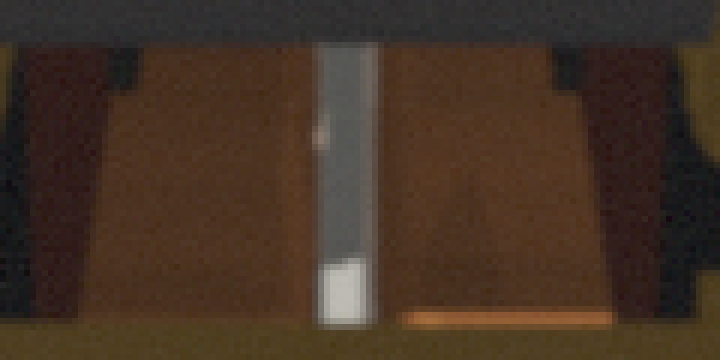

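Lateral force is gone, with the tip about 8 mm in. The gate would be 15 mm further.

```bash
python3 -m crank '[[[0,-0.2,0],[0,0,0],1],[[0,-0.2,0],[0,0,0],1],[[0,0,0],[0,0,0],1]]'; python3 -m crank '[[[0,-0.2,0],[0,0,0],1],[[0,-0.2,0],[0,0,0],1],[[0,0,0],[0,0,0],1]]';python3 -m crank '[[[0,-0.2,0],[0,0,0],1],[[0,-0.1,0],[0,0,0],1],[[0,0,0],[0,0,0],1]]';python3 -m crank '[[[0,-0.15,0],[0,0,0],1],[[0,0,0],[0,0,0],1]]';python3 -m crank '[[[0,-0.15,0],[0,0,0],1],[[0,0,0],[0,0,0],1]]';python3 -m crank '[[[0,-0.15,0],[0,0,0],1],[[0,0,0],[0,0,0],1]]'
```

```text
t: 15.78
ee_pos: [526.6, 30.9, 15.6]
orientation: [-1.127, 1.26, 1.126]
ft_force: [0.0, -0.3, -0.8]
width: 22.2
t: 16.15
ee_pos: [530.5, 30.4, 15.6]
orientation: [-1.127, 1.26, 1.127]
ft_force: [-0.1, -0.2, -0.5]
width: 21.9
t: 16.52
ee_pos: [533.4, 30.1, 15.6]
orientation: [-1.127, 1.26, 1.127]
ft_force: [0.3, 0.4, -0.7]
width: 22.0
t: 16.77
ee_pos: [534.8, 29.9, 15.6]
orientation: [-1.127, 1.26, 1.127]
ft_force: [-0.2, 0.3, -0.7]
width: 21.8
t: 17.02
ee_pos: [536.4, 29.8, 15.6]
orientation: [-1.127, 1.26, 1.127]
ft_force: [-0.2, 0.3, -1.4]
width: 21.9
t: 17.27
ee_pos: [537.7, 29.6, 15.6]
orientation: [-1.127, 1.26, 1.127]
ft_force: [-0.7, 0.4, -0.4]
width: 21.8
```

```bash
python3 -m crank '[[[0,-0.15,0],[0,0,0],1],[[0,0,0],[0,0,0],1]]';python3 -m crank '[[[0,-0.15,0],[0,0,0],1],[[0,0,0],[0,0,0],1]]';python3 -m crank '[[[0,-0.1,0],[0,0,0],1],[[0,0,0],[0,0,0],1]]'
```

```text
t: 17.52
ee_pos: [538.7, 29.4, 15.5]
orientation: [-1.126, 1.261, 1.127]
ft_force: [-1.8, 0.3, 0.6]
width: 22.1
t: 17.77
ee_pos: [540.0, 29.3, 15.4]
orientation: [-1.126, 1.261, 1.128]
ft_force: [-4.5, 1.2, 2.5]
width: 21.9
t: 18.02
ee_pos: [540.7, 29.2, 15.4]
orientation: [-1.126, 1.261, 1.128]
ft_force: [-6.7, 0.5, 2.6]
width: 22.0
```

The middle is gated too, with the force rising from x≈538. I'll withdraw and go to the left slot.

```bash
python3 -m crank '[[[0,0.4,0],[0,0,0],1],[[0,0.8,0],[0,0,0],1],[[0,1.0,0],[0,0,0],1],[[0,1.0,0],[0,0,0],1],[[0,0.9,0],[0,0,0],1]]'; python3 -m crank '[[[0,0,1.0],[0,0,0],1],[[0,0,1.5],[0,0,0],1],[[0,0,1.5],[0,0,0],1],[[0,0,1],[0,0,0],1],[[0,0,0],[0,0,0],1]]'
python3 - <<'E'
from h import *
ex=np.array([.9942,-.108,0]);ey=np.array([.108,.9942,0]);O=np.array([617.1,20.2,0])
p=O-117*ex+50*ey;delta([p[0],p[1],15.5],83.8)
w=get_image("wrist");i=w["pixels"][:,:,::-1]
cv2.imwrite(f"pics/wrist7.png",cv2.resize(i[385:445,270:390],None,fx=6,fy=6,interpolation=cv2.INTER_NEAREST))
E
```

```text
t: 18.65
ee_pos: [500.2, 33.8, 15.6]
orientation: [-1.127, 1.26, 1.127]
ft_force: [-0.5, 0.2, -0.3]
width: 22.0
t: 19.27
ee_pos: [506.7, 84.4, 15.5]
orientation: [-1.128, 1.259, 1.128]
ft_force: [0.1, -0.1, -1.3]
width: 22.0
t 19.27 pos [506.7  84.4  15.5] zyaw 83.71 xax [ 0.  0. -1.] F [ 0.1 -0.1 -1.3] w 22.0 q [ 0.14  0.6   1.97 -0.    0.56 -1.32]
shift cm [ 0.    0.03 -0.19] ('turn x deg', np.float64(-0.09))
```

View pics/wrist7.png

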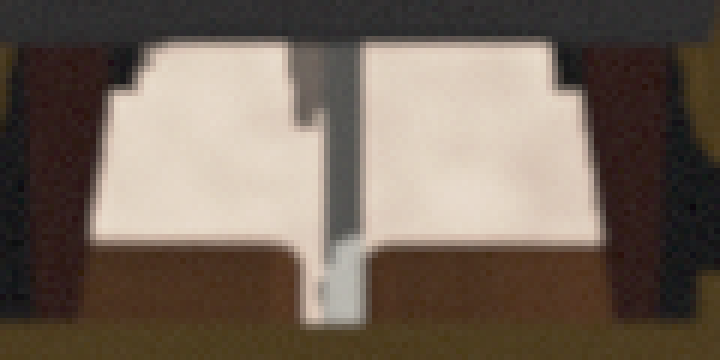

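This looks the same as the middle approach, where the net lateral correction was zero, so I'll go straight in.

```bash
python3 -m crank '[[[0,-0.3,0],[0,0,0],1],[[0,-0.4,0],[0,0,0],1],[[0,-0.3,0],[0,0,0],1],[[0,0,0],[0,0,0],1]]'; python3 -m crank '[[[0,-0.2,0],[0,0,0],1],[[0,-0.2,0],[0,0,0],1],[[0,0,0],[0,0,0],1]]';python3 -m crank '[[[0,-0.2,0],[0,0,0],1],[[0,-0.2,0],[0,0,0],1],[[0,0,0],[0,0,0],1]]';python3 -m crank '[[[0,-0.2,0],[0,0,0],1],[[0,-0.2,0],[0,0,0],1],[[0,0,0],[0,0,0],1]]'
```

```text
t: 19.82
ee_pos: [516.9, 82.1, 15.6]
orientation: [-1.127, 1.26, 1.126]
ft_force: [0.2, 1.0, -0.2]
width: 21.7
t: 20.2
ee_pos: [520.6, 81.9, 15.6]
orientation: [-1.127, 1.26, 1.127]
ft_force: [-0.3, -0.3, -1.3]
width: 21.7
t: 20.58
ee_pos: [524.6, 81.4, 15.6]
orientation: [-1.127, 1.26, 1.127]
ft_force: [0.1, -0.0, -0.7]
width: 21.6
t: 20.95
ee_pos: [528.6, 80.9, 15.6]
orientation: [-1.127, 1.26, 1.127]
ft_force: [-0.3, 0.1, 0.2]
width: 21.9
```

```bash
python3 -m crank '[[[0,-0.2,0],[0,0,0],1],[[0,-0.2,0],[0,0,0],1],[[0,0,0],[0,0,0],1]]'; python3 -m crank '[[[0,-0.2,0],[0,0,0],1],[[0,-0.2,0],[0,0,0],1],[[0,0,0],[0,0,0],1]]';python3 -m crank '[[[0,-0.2,0],[0,0,0],1],[[0,-0.2,0],[0,0,0],1],[[0,0,0],[0,0,0],1]]';python3 -m crank '[[[0,-0.2,0],[0,0,0],1],[[0,0,0],[0,0,0],1]]';python3 -m crank '[[[0,-0.2,0],[0,0,0],1],[[0,0,0],[0,0,0],1]]'
```

```text
t: 21.32
ee_pos: [532.6, 80.5, 15.6]
orientation: [-1.127, 1.26, 1.127]
ft_force: [1.0, -0.3, -1.1]
width: 22.0
t: 21.7
ee_pos: [536.5, 80.0, 15.6]
orientation: [-1.127, 1.26, 1.127]
ft_force: [0.1, -0.5, -0.5]
width: 21.9
t: 22.08
ee_pos: [540.5, 79.6, 15.6]
orientation: [-1.127, 1.26, 1.127]
ft_force: [-0.4, 0.7, -1.4]
width: 22.0
t: 22.32
ee_pos: [542.5, 79.4, 15.6]
orientation: [-1.127, 1.26, 1.127]
ft_force: [0.0, 0.6, -0.2]
width: 22.2
t: 22.58
ee_pos: [544.5, 79.2, 15.6]
orientation: [-1.127, 1.26, 1.127]
ft_force: [-0.3, -0.5, -0.9]
width: 21.4
```

```bash
python3 -m crank '[[[0,-0.15,0],[0,0,0],1],[[0,0,0],[0,0,0],1]]'; python3 -m crank '[[[0,-0.15,0],[0,0,0],1],[[0,0,0],[0,0,0],1]]';python3 -m crank '[[[0,-0.15,0],[0,0,0],1],[[0,0,0],[0,0,0],1]]'
```

```text
t: 22.82
ee_pos: [545.9, 79.0, 15.6]
orientation: [-1.127, 1.26, 1.127]
ft_force: [0.0, 0.2, -1.1]
width: 21.9
t: 23.08
ee_pos: [547.4, 78.9, 15.6]
orientation: [-1.127, 1.26, 1.127]
ft_force: [-0.3, 0.6, -0.8]
width: 21.8
t: 23.32
ee_pos: [548.9, 78.7, 15.6]
orientation: [-1.127, 1.26, 1.127]
ft_force: [0.2, -0.1, -0.6]
width: 21.9
```

Past the gate depth with no force, so the left slot is open. On to home, expected near x≈570.

```bash
python3 -m crank '[[[0,-0.2,0],[0,0,0],1],[[0,-0.2,0],[0,0,0],1],[[0,0,0],[0,0,0],1]]'; python3 -m crank '[[[0,-0.2,0],[0,0,0],1],[[0,-0.2,0],[0,0,0],1],[[0,0,0],[0,0,0],1]]';python3 -m crank '[[[0,-0.2,0],[0,0,0],1],[[0,-0.2,0],[0,0,0],1],[[0,0,0],[0,0,0],1]]';python3 -m crank '[[[0,-0.2,0],[0,0,0],1],[[0,0,0],[0,0,0],1]]';python3 -m crank '[[[0,-0.15,0],[0,0,0],1],[[0,0,0],[0,0,0],1]]';python3 -m crank '[[[0,-0.15,0],[0,0,0],1],[[0,0,0],[0,0,0],1]]'
```

```text
t: 23.7
ee_pos: [552.9, 78.2, 15.6]
orientation: [-1.127, 1.26, 1.127]
ft_force: [0.5, 0.5, -0.3]
width: 21.8
t: 24.08
ee_pos: [556.9, 77.8, 15.6]
orientation: [-1.127, 1.26, 1.127]
ft_force: [-0.2, -0.8, -0.9]
width: 21.8
t: 24.45
ee_pos: [560.9, 77.4, 15.6]
orientation: [-1.127, 1.26, 1.127]
ft_force: [-0.5, 0.2, -0.6]
width: 21.7
t: 24.7
ee_pos: [562.8, 77.1, 15.6]
orientation: [-1.127, 1.26, 1.127]
ft_force: [-0.4, -0.2, -0.9]
width: 22.1
t: 24.95
ee_pos: [564.3, 77.0, 15.6]
orientation: [-1.127, 1.26, 1.127]
ft_force: [-0.6, -0.2, -1.3]
width: 22.0
t: 25.2
ee_pos: [565.8, 76.8, 15.6]
orientation: [-1.127, 1.26, 1.127]
ft_force: [0.3, 0.6, -0.9]
width: 21.8
```

```bash
python3 -m crank '[[[0.2,0,0],[0,0,0],1],[[0,0,0],[0,0,0],1]]';python3 -m crank '[[[0,-0.1,0],[0,0,0],1],[[0,0,0],[0,0,0],1]]';python3 -m crank '[[[0,-0.1,0],[0,0,0],1],[[0,0,0],[0,0,0],1]]'; python3 -m crank '[[[0,-0.07,0],[0,0,0],1],[[0,0,0],[0,0,0],1]]';python3 -m crank '[[[0,-0.07,0],[0,0,0],1],[[0,0,0],[0,0,0],1]]'
```

```text
t: 25.45
ee_pos: [565.4, 76.8, 13.4]
orientation: [-1.127, 1.26, 1.127]
ft_force: [-0.3, 0.1, -1.0]
width: 22.2
t: 25.7
ee_pos: [566.8, 76.7, 13.6]
orientation: [-1.127, 1.26, 1.127]
ft_force: [0.5, 0.5, -0.4]
width: 21.5
t: 25.95
ee_pos: [567.8, 76.6, 13.6]
orientation: [-1.127, 1.26, 1.127]
ft_force: [-0.1, 0.7, -0.8]
width: 21.7
t: 26.2
ee_pos: [568.4, 76.5, 13.6]
orientation: [-1.127, 1.26, 1.127]
ft_force: [-0.1, -0.3, -1.5]
width: 22.0
t: 26.45
ee_pos: [569.1, 76.4, 13.6]
orientation: [-1.127, 1.26, 1.127]
ft_force: [-0.3, -0.1, -1.4]
width: 22.0
```

```bash
python3 -m crank '[[[0,-0.07,0],[0,0,0],1],[[0,0,0],[0,0,0],1]]';python3 -m crank '[[[0,-0.07,0],[0,0,0],1],[[0,0,0],[0,0,0],1]]'; python3 -m crank '[[[0,-0.05,0],[0,0,0],1],[[0,0,0],[0,0,0],1]]'
```

```text
t: 26.7
ee_pos: [569.8, 76.3, 13.6]
orientation: [-1.127, 1.26, 1.127]
ft_force: [0.6, 0.6, -0.8]
width: 22.0
t: 26.95
ee_pos: [570.1, 76.3, 13.5]
orientation: [-1.126, 1.26, 1.127]
ft_force: [-1.5, 0.8, -0.4]
width: 22.0
t: 27.2
ee_pos: [570.1, 76.2, 13.5]
orientation: [-1.126, 1.261, 1.128]
ft_force: [-3.5, -0.0, 1.9]
width: 22.0
```

Stiff contact at x=570.1, which is the predicted home. I'll relax the push, set it down, release and rise.

```bash
python3 -m crank '[[[0.05,0.05,0],[0,0,0],1],[[0,0,0],[0,0,0],1]]'; python3 -m crank '[[[0,0,0],[0,0,0],4.5],[[0,0,0],[0,0,0],4.5],[[0,0,0],[0,0,0],4.5],[[0,0,0],[0,0,0],4.5]]'; python3 -m crank '[[[-1,0,0],[0,0,0],4.5],[[-2,0,0],[0,0,0],4.5],[[-3,0,0],[0,0,0],4.5],[[-4,0,0],[0,0,0],4.5],[[-4,0,0],[0,0,0],4.5]]'; python3 -m crank '[[[0,5,0],[0,0,0],4.5],[[0,5,0],[0,0,0],4.5],[[0,0,0],[0,0,0],4.5],[[0,0,0],[0,0,0],4.5]]'
python3 - <<'E'
from h import *
delta([0,0,0])
for n in("wrist","top","side"):
  w=get_image(n);i=w["pixels"][:,:,::-1];np.savez(n+"8.npz",**w)
  cv2.imwrite(f"pics/{n}8.png",i)
i=cv2.imread("pics/side8.png")[190:300,190:330];cv2.imwrite("pics/s8c.png",cv2.resize(i,None,fx=5,fy=5,interpolation=cv2.INTER_CUBIC))
E
```

```text
t: 27.45
ee_pos: [570.1, 76.2, 13.1]
orientation: [-1.127, 1.26, 1.127]
ft_force: [-4.5, 0.7, 2.8]
width: 21.7
t: 27.95
ee_pos: [570.6, 76.3, 13.1]
orientation: [-1.127, 1.26, 1.126]
ft_force: [-0.2, 0.2, -0.5]
width: 44.7
t: 28.58
ee_pos: [570.5, 76.3, 155.8]
orientation: [-1.127, 1.259, 1.126]
ft_force: [0.3, 0.9, -0.3]
width: 44.9
t: 29.08
ee_pos: [472.3, 87.6, 154.5]
orientation: [-1.128, 1.257, 1.125]
ft_force: [0.4, -0.2, 0.7]
width: 45.1
t 29.07 pos [472.3  87.6 154.5] zyaw 83.63 xax [ 0.003  0.    -1.   ] F [ 0.4 -0.2  0.7] w 45.1 q [ 0.16  0.31  2.   -0.    0.83 -1.3 ]
shift cm [ 15.3   46.02 -13.96]
```

View pics/wrist8.png

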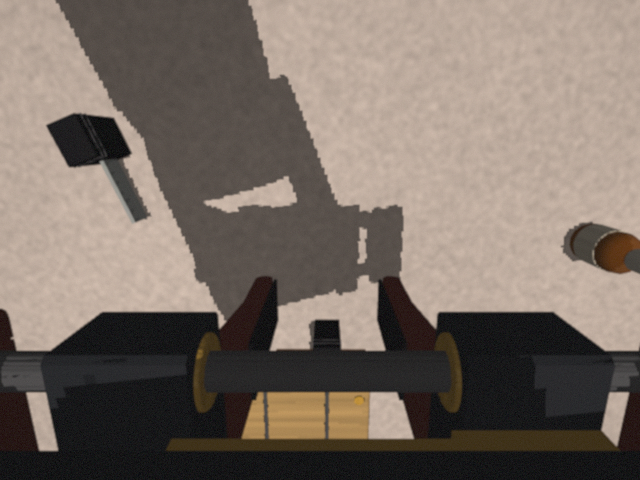

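View pics/s8c.png

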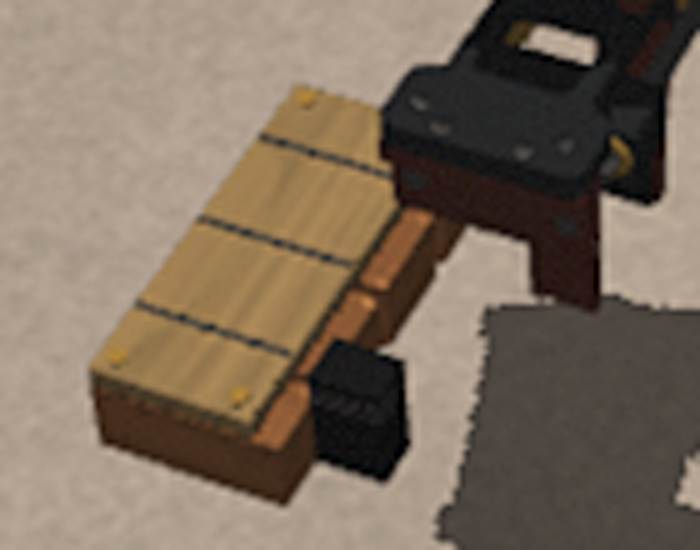

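View pics/top8.png

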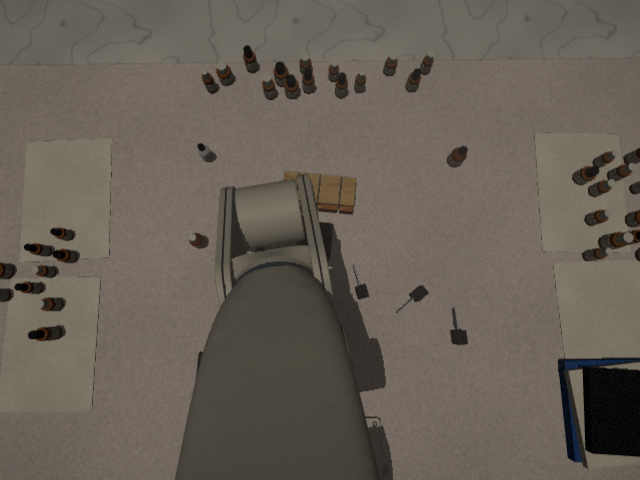

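Run:
```python
from h import *
s=np.load("side8.npz")
i=s["pixels"][245:295,240:280,::-1];cv2.imwrite("pics/s8d.png",cv2.resize(cv2.convertScaleAbs(i,alpha=2,beta=20),None,fx=12,fy=12,interpolation=cv2.INTER_NEAREST))
w=np.load("wrist8.npz")
ex=np.array([.9942,-.108,0]);ey=np.array([.108,.9942,0]);O=np.array([617.1,20.2,0])
C=O-55*ex+50*ey
for a,b in((-15,-11),(-15,11),(15,11),(15,-11)):
    p=C+a*ex+b*ey+[0,0,50]; print((a,b),"side crop",((proj(s,p)-[240,245]+.5)*12).round())
```

```text
(-15, -11) side crop [402. 202.]
(-15, 11) side crop [339. 301.]
(15, 11) side crop [163. 244.]
(15, -11) side crop [227. 147.]
```

View pics/s8d.png

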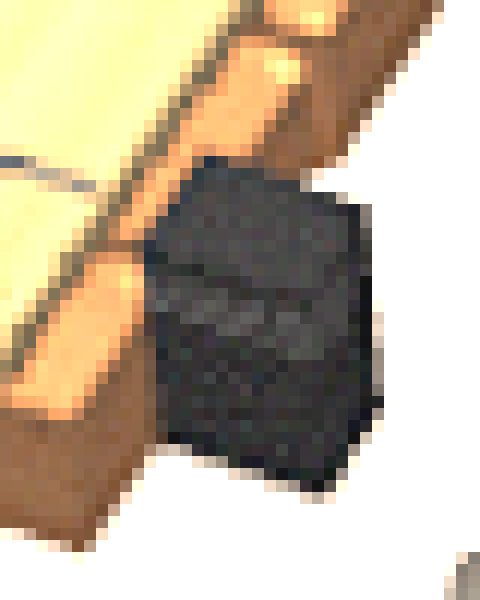

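The handle is upright and flush with the front, at left-slot depth. The bottles at top (198,240) and (458,155) and the vial at (205,152) have not moved. I'm handing the job in.

```bash
python3 -c "
from workcell import *
print(get_obs()['t'],close_job())"
```

```text
the job is handed in; nothing more can be done
29.225 None
```

The feeler gauge is fully home in the left slot, standing on the table and released. I handed the job in at 29.2 s.

- **Which gauge:** I took the look-alike farthest from the base, at 540 mm; the other three are 390–427 mm away.
- **Probing:** The right slot was gated, with force rising at roughly 2 N/mm to 5 N. The middle slot was gated too, up to about 7 N. I backed out of both. Going into the middle slot the blade also rubbed sideways at about 5 N, which a 1.3 mm correction removed.
- **Left slot:** It went in freely past the gate depth and met a stiff stop at the predicted home position, with about 5 N of contact. I let go there and lifted away.
- **Last checks:** The wrist force read about zero and the gripper was clear of everything. The side view shows the handle upright and flush with the dispenser's front. The bottles and vial look unmoved in the top view, judged by eye only.
- **Disagreement:** In the side view the handle's corners lie 1–3 pixels (about 2–4 mm) further towards the dispenser than I predicted. I put this down to camera calibration and my estimate of the dispenser's position.

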